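Lock the card clamp with its lift-gate lever

TASK

Clamp the pile of blank cards: take the lever of the gated clamp box from its notch on the right to its locking notch on the left, lifting it out of each notch to move it. The keeper bar over the middle does not let a gripper pass, so first set the lever fully down in the middle notch and let go of it, then take it by the other half of its grip and bring it over until it sits fully down in the locking notch, which is hidden under the hood and has to be felt for. Let go of the lever at the end, and leave the cards and the things standing about where they are.

Things in the scene. Friction and masses are not known exactly. Their poses are not given: they have to be found in the camera images.
- gate_box: The clamp box, fixed to the bench: steel base plate 165 x 270 x 8 mm and a dark fan-shaped hood, top 80 mm above the bench, reaching 128 mm from the pivot. Origin: on the bench, on the lever's vertical pivot axis. z up; -x points to the lever's middle position (towards the robot); +y to the left.
- keeper_tip (a point): Outer end of the keeper bar, a flat steel bar 24 mm wide that stands out along the box's -x from 65 to 230 mm from the pivot axis; underside 88 mm, top 94 mm above the bench. The lever's grip passes under it, fingers holding the grip do not. Same axes as the box.
- rack_middle (a point): Middle notch of the rack under the hood, at swing 0, 105 mm out from the pivot. The right (start) notch is at swing -0.66. The left (locking) notch is on an adjustable stop plate, anywhere between swing 0.52 and 0.76, and is not measured: feel for it. In a notch the lever's tooth has 0.048 rad of play to each side. Same axes as the box.
- turret (a joint): Swing of the lever about the vertical pivot axis, rad: 0 = pointing along the box's -x, positive = grip towards the box's +y (left). Limits -0.80 and 0.95. Light friction (about 0.06 N m); it stays where it is left.
- lever (a joint): Lift of the lever about a level axis through the pivot, 50 mm above the bench, rad: 0 = level, tooth fully down in a notch; about 0.057 = tooth resting on top of the rack, outside a notch; above 0.062 clear of the rack; upper stop 0.125. The lever falls by its own weight (1 to 3 N at the grip).
- grip_mid (a point): Middle of the lever's grip, a round black bar 14 mm thick and 150 mm long, lying crosswise on the lever's end 200 mm from the pivot axis, 50 mm above the bench when down. Its -x points outward along the lever, its y along the grip to the left. At swing t it is at (-0.2 cos t, 0.2 sin t) in the box's frame; the grip turns with the lever (arm 14 x 14 mm).
- grip_left (a point): Point on the axis of the grip 55 mm to the left of its middle: the place to hold it once it has come out to the left of the keeper bar. Same axes as grip_mid.
- grip_right (a point): Point on the axis of the grip 55 mm to the right of its middle: the place to hold it while the lever goes from the right to the middle notch. Same axes as grip_mid.
- cards: Pile of blank header cards, 157 x 120 x 11 mm, lying loose on the bench to the left of the box; origin at the centre of its underside. A flat steel tongue driven by the lever slides out of the box over its edge, without touching it.
- mug: White mug, 81 x 117 x 97 mm, bystander; origin at the centre of its underside.
- glue_bottle: White glue bottle, 42 x 42 x 121 mm, bystander; origin at the centre of its underside.
- tape_roll: Roll of brown tape, 114 x 114 x 48 mm, bystander, lying flat; origin at the centre of its underside.
- screwdriver: Screwdriver, 201 x 26 x 26 mm, bystander, lying; origin at the centre of its underside.

How it is judged (in metres and radians):
On the way:
1. the lever sits fully down in the middle notch and has been let go (value of joint turret between -0.1 and 0.1 rad and value of joint lever below 0.02 rad and contact force between the fingers and lever below 0.05 N), for 0.2 s.
At the end, for the whole second after the job is handed in: The lever has gone over to the left (swing above 0.44 rad) and sits fully down in the locking notch (lift below 0.02 rad), at rest and let go; the card pile and the bystanders are still where they stood (within 25 mm) (value of joint turret above 0.44 rad and value of joint lever below 0.02 rad and velocity of joint turret between -0.05 and 0.05 rad/s and contact force between the fingers and lever below 0.05 N); the robot touches nothing.
It fails at once if the pile of cards is shifted by more than 25 mm (distance of cards from where it was at the start of the episode above 0.025 m).
It fails at once if a bystander (mug, glue bottle, tape roll, screwdriver) is shifted by more than 25 mm (distance of any of mug, glue_bottle, tape_roll, screwdriver from where it was at the start of the episode above 0.025 m).
It also fails if it takes over 45 s, if anything falls off the work surface, if the arm or the gripper's body presses on something with over 40 N, if the wrist force passes 120 N, or if a joint passes its speed limit or range.

ROBOT

A 7-joint arm with a two-finger parallel gripper is mounted at the origin on a cart in front of the work surface, level with it; the furniture and walls round the work are solid. World frame = base frame: x ahead of the robot, y to its left, z up, the work surface at z = 0. Lengths are in m, angles in degrees, forces in N, time in s.
With the tool pointing down it reaches from about 0.425 to 0.875 m from the base axis. Payload 4.7 kg.
Tool frame: the origin (TCP) lies at the very end of the fingers, on their centre line; the grasp point (between the pads) lies 19 mm behind it; y points along the fingers, z is the direction in which the jaws open and shut, and the axes are right-handed (so a half turn about y gives the same grasp; the last joint's range is limited). The gripper opens to 87 mm and grips with 3 to 60 N. Pads are 19 mm wide; open, the fingers measure 117 mm over their backs; the gripper's body (75 mm by 190 mm) begins 51 mm behind the grasp point.
Start: joints at [75.006, 18.392, -4.016, 83.108, 1.295, 78.541, -3.26], TCP at [0.177, -0.625, 0.223] pointing down, gripper open.
Joint ranges: [-163.93, 163.93], [-17.29, 119.83], [-79.2, 71.16], [3.27, 140.29], [-89.18, 269.18], [5.43, 117.66], [-154.24, 154.24]. Speed limits (degrees/s): [147.25, 147.25, 180, 180, 180, 180, 180].

INTERFACE

Orientations are given as [roll, pitch, yaw] about the fixed x, y, z axes, in that order (R = Rz(yaw) Ry(pitch) Rx(roll)).
In Python, from cell import env gives the robot as it stands.
- The arm moves only by the shell command python3 -m pendant 'ROWS' [FORCE]. ROWS is JSON, one flat list of numbers, 7 for each row, row after row: the shift along the world's x, y, z in units of 40 mm (1.0 is 40 mm), then the turn, a rotation vector about the world's x, y, z in units of 10 degrees (1.0 is 10 degrees), then the finger opening in mm, from 0 to 87. In form: [x, y, z, wx, wy, wz, jaw, x, y, z, wx, wy, wz, jaw, ...]. A call has 1 to 10 rows; each row shifts and turns the commanded pose from where the row before left it; what a row does not reach is not made up. A row lasts 1/8 s, in which the tool goes at most 62.5 mm and 10.7 degrees, less where a joint would pass 70% of its speed; a pose out of reach is approached as far as the arm can. A call is refused whole if a number of a shift passes 1 or a number of a turn 1, either way. A call with a gripper value outside its range is refused whole. The fingers move at their own pace and stop on an object; FORCE is the grip in N (left out, the last holds). Time passes only in rows, so rows that do not move let the fingers close. It gives the time, the measured TCP pose, the force and the opening at its end, in the units of the state.
- env.get_obs(): the state, without advancing time (a new reading comes with each control period).
- env.read_camera(name): name is "side" or "top" or "wrist"; returns a dict with "image" (480x640x3 uint8, red, green, blue), "fx", "fy", "cx", "cy" (pixels), "k1" (the pictures are not rectified: a ray, as slopes to the right and down, at radius r is drawn at 1 + k1 r^2 times it, then the intrinsics apply), "cam_to_world" (4x4, takes a point from camera to world coordinates). Camera axes: x right, y up, looking along -z (the intrinsics and any distortion apply to the point x, -y, -z); pixel columns grow to the right and rows downward; lengths in m; the calibration is good to about 2 mm. A picture is of the moment at which its call begins. There is no depth.
- env.sign_off(): hands the job in, once; it reports no verdict.
The state is a dict: "time_s": time; "qpos": joint angles; "joint_velocities": joint speeds; "effort": joint torques, N m; "tool_pos": TCP position; "tool_rot": TCP orientation; "force": force on the tool from outside, world axes, zero at the start; "wrist_torque": the same for the moment, N m; "grip_width": finger opening in m.
Only numpy, scipy, OpenCV 4.12 (cv2) and the standard library are available. Lean on these libraries where they do the work, as an engineer would, in place of code of your own. Each camera call takes 0.05 s, during which the arm holds its last target.

## Working session

There is one attempt and no reset: what is moved stays moved. The work goes in short steps, Python scripts to look and compute and a shell command to move; the robot and the scene stay as the last step left them, time stands still between calls to the robot, and variables do not carry over. Pictures are saved under pics/ and viewed, and the job is handed in when it is done.

```bash
ls; mkdir -p pics
python3 - <<'E'
from cell import env
import cv2
print(env.get_obs())
for n in ["side","top","wrist"]:
    c=env.read_camera(n); cv2.imwrite(f"pics/{n}0.png",c["image"][:,:,::-1])
    print(n,c["fx"],c["fy"],c["cx"],c["cy"],c["k1"],c["cam_to_world"])
E
```

```text
pics
{'time_s': 0.0, 'qpos': array([75.00694836, 18.4393396 , -4.01519331, 83.17662119,  1.29637678,
       78.53953892, -3.26102914]), 'joint_velocities': array([ 0.07937639, -0.05933025, -0.02184134,  0.01152383,  0.00791366,
        0.03089735, -0.02813113]), 'effort': array([-3.08749259e-04, -4.91285169e+01, -4.04254971e-01, -3.12527347e+01,
       -6.40660571e-02,  4.36868286e-02,  1.90952210e-04]), 'tool_pos': array([ 0.1767786 , -0.62491702,  0.22144323]), 'tool_rot': array([-9.01101800e+01, -7.23386306e-03, -1.64198229e+02]), 'force': array([-0.1335384 ,  0.28221573, -0.53259144]), 'wrist_torque': array([ 0.01171113, -0.01188518,  0.02502483]), 'grip_width': 0.08687032932422317}
side 479.13390642329847 479.13390642329847 319.77083310967424 243.67014273863035 -0.008351016021318727 [[-0.92317998  0.18558777 -0.33659457  0.12721963]
 [-0.38425343 -0.46698953  0.79641075  0.88729276]
 [-0.00938204  0.86456808  0.50242812  0.70028813]
 [ 0.          0.          0.          1.        ]]
top 456.3729240638912 456.3729240638912 325.71292351325945 236.44697109849773 -0.04224555233222821 [[ 2.47835816e-02  9.97102098e-01 -7.19248257e-02  4.71950825e-01]
 [-9.99688682e-01  2.49267595e-02  1.09361560e-03 -1.27554889e-01]
 [ 2.88329923e-03  7.18753305e-02  9.97409456e-01  1.19325417e+00]
 [ 0.00000000e+00  0.00000000e+00  0.00000000e+00  1.00000000e+00]]
wrist 429.3736250218506 429.3736250218506 315.74262310550444 238.13622916691872 0.023919859278262824 [[ 0.27235739  0.93212097  0.23868799  0.24141968]
 [-0.96219474  0.26427006  0.06589853 -0.60790008]
 [-0.00165269 -0.24761228  0.9688578   0.3832004 ]
 [ 0.          0.          0.          1.        ]]
```

View pics/side0.png

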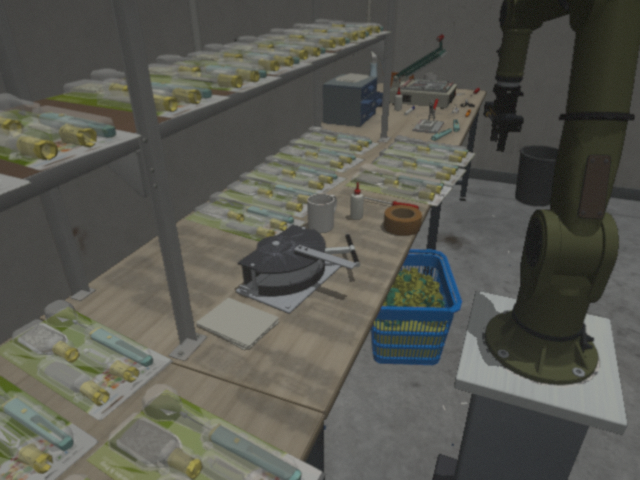

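View pics/top0.png

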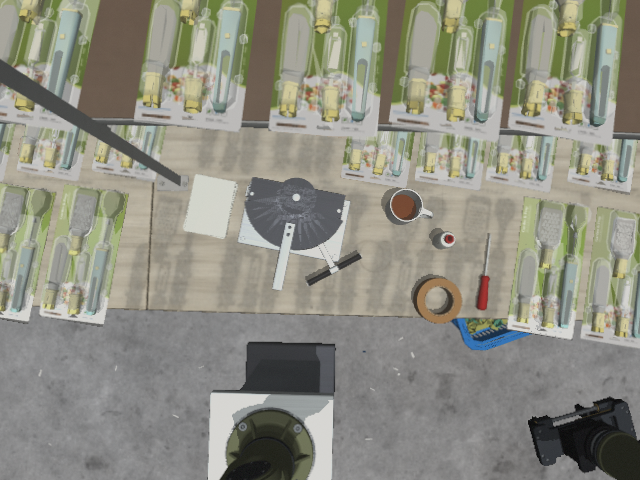

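View pics/wrist0.png

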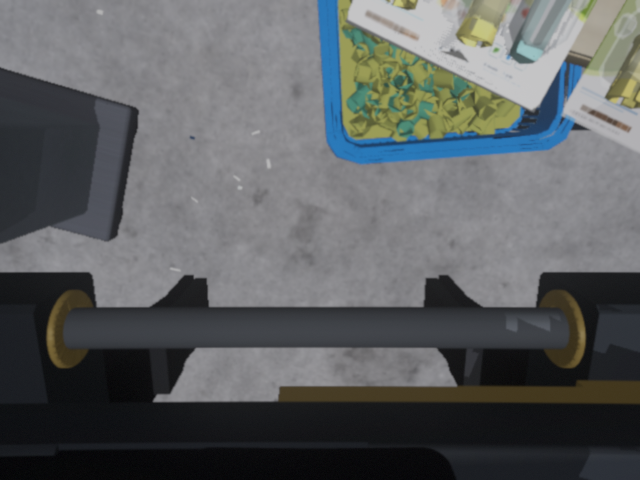

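The top view shows the box at about (295,215), the keeper bar running from (292,225) to (278,288), and the black grip from (308,282) to (359,254). I'll enlarge this area.

```bash
cat > h.py <<'E'
import numpy as np, cv2
from cell import env
def K(c): return np.array([[c["fx"],0,c["cx"]],[0,c["fy"],c["cy"]],[0,0,1.]])
def pix2w(c,uv,z):
    x=(uv[0]-c["cx"])/c["fx"]; y=(uv[1]-c["cy"])/c["fy"]
    p=np.array([x,y])
    q=p.copy()
    for _ in range(20): q=p/(1+c["k1"]*(q@q))
    T=c["cam_to_world"]; d=T[:3,:3]@np.array([q[0],-q[1],-1]); o=T[:3,3]
    return o+d*(z-o[2])/d[2]
def w2pix(c,P):
    T=c["cam_to_world"]; p=T[:3,:3].T@(np.array(P)-T[:3,3]); a=np.array([p[0],-p[1]])/-p[2]
    a=a*(1+c["k1"]*(a@a)); return np.array([c["cx"]+c["fx"]*a[0],c["cy"]+c["fy"]*a[1]])
def crop(c,x0,y0,w,h,s,name):
    im=c["image"][y0:y0+h,x0:x0+w,::-1]
    cv2.imwrite(name,cv2.resize(im,None,fx=s,fy=s,interpolation=cv2.INTER_CUBIC))
E
python3 - <<'E'
from h import *
crop(env.read_camera("top"),225,165,160,140,5,"pics/topc.png")
crop(env.read_camera("side"),170,170,270,190,2.9,"pics/sidec.png")
E
```

```text
(no output)
```

View pics/topc.png

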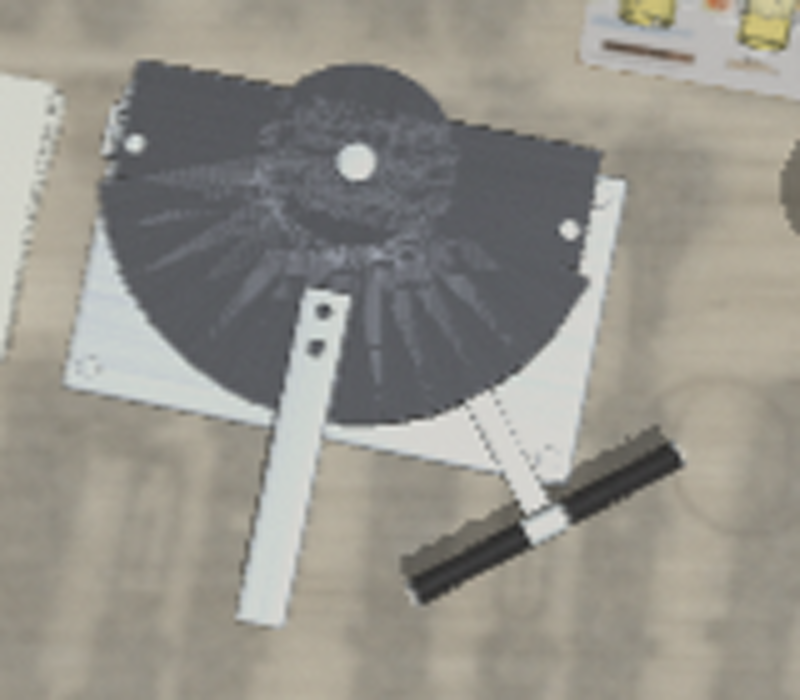

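View pics/sidec.png

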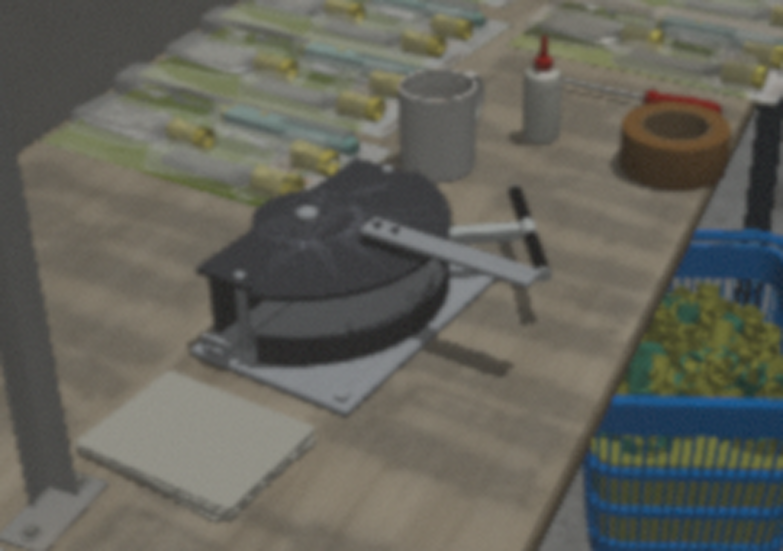

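Run:
```python
from h import *
c=env.read_camera("top")
f=lambda x,y,z: pix2w(c,(225+(x-2)/5,165+(y-2)/5),z)
p=f(356,162,.082); k=f(261,624,.094); gl=f(415,591,.05); gr=f(674,454,.05); m=f(545,523,.057)
print(p,k,gl,gr,m)
print("pivot-keeper",np.linalg.norm((k-p)[:2]),"grip len",np.linalg.norm(gl-gr),"pivot-mid",np.linalg.norm(((gl+gr)/2-p)[:2]))
ax=-(k-p)[:2]; th=np.arctan2(ax[1],ax[0]); print("box yaw",np.degrees(th))
g=(gl+gr)/2-p; a=np.arctan2(-g[1],-g[0]); print("swing", -(th-a) ,"grip dir",np.degrees(np.arctan2(*(gl-gr)[1::-1])), "lever dir",np.degrees(a))
# keeper sides yaw
for (a,b) in (((305,290),(237,622)),((350,293),(285,627))):
    d=f(*a,.094)-f(*b,.094); print(np.degrees(np.arctan2(d[1],d[0])))
for nm,q,z in (("mugish",(405,205),.097),("glue",(447,239),.121),("tape",(437,300),.048),("cards",(211,207),.011),("benchedge",(300,317),0)):
    print(nm,pix2w(c,q,z))
s=env.read_camera("side")
for q in (p,k,gl,gr): print(w2pix(s,q))
```

```text
[ 0.64740495 -0.0528806   0.082     ] [ 0.42108861 -0.01472113  0.094     ] [ 0.43738082 -0.08651606  0.05      ] [ 0.50890877 -0.21436159  0.05      ] [ 0.47283103 -0.15040836  0.057     ]
pivot-keeper 0.22951085043386868 grip len 0.14649480100553003 pivot-mid 0.1997103070631753
box yaw -9.570689998362536
swing 0.6774083939126769 grip dir 119.22645742394766 lever dir 29.241951979569425
-9.777666503195126
-9.289584904643748
mugish [ 0.63224819 -0.31908886  0.097     ]
glue [ 0.5503891  -0.41546346  0.121     ]
tape [ 0.40218103 -0.41100787  0.048     ]
cards [0.62688846 0.17294566 0.011     ]
benchedge [ 0.34707684 -0.06742825  0.        ]
[275.85469582 243.26692507]
[354.35999473 264.34254567]
[357.07545311 263.48174343]
[347.47304918 235.37198669]
```

The geometry agrees with the given sizes: keeper 229.5 mm, radius 199.7 mm, grip 146 mm, swing -0.677. Next I'll work out the waypoints.

```bash
cat >> h.py <<'E'
P=np.array([0.6474,-0.0529]); TH=np.radians(-9.57)
def wp(t,side,lift=0,zoff=0.016):
    """TCP target when holding at side*55mm (left +); returns x,y,z,jawyaw deg"""
    R=np.array([[np.cos(TH),-np.sin(TH)],[np.sin(TH),np.cos(TH)]])
    r=0.2*np.cos(lift); b=np.array([-r*np.cos(t),r*np.sin(t)])+side*.055*np.array([np.sin(t),np.cos(t)])
    w=P+R@b
    return np.array([*w,0.05+.2*np.sin(lift)-zoff,np.degrees(TH-t)])
def now():
    o=env.get_obs(); y=o["tool_rot"]; jaw=(y[2]+90+90)%180-90
    return o,np.array([*o["tool_pos"],jaw])
def delta(w):
    o,n=now(); d=w-n; d[3]=(d[3]+90)%180-90
    return np.round(np.array([d[0]/.04,d[1]/.04,d[2]/.04,d[3]/10]),3)
def swing_of(side):  # swing implied by tcp pos held at grip side
    o,n=now(); R=np.array([[np.cos(TH),-np.sin(TH)],[np.sin(TH),np.cos(TH)]]); b=R.T@(n[:2]-P)
    return np.arctan2(b[1],-b[0])-side*np.arctan2(.055,.2), np.hypot(*b)
def st():
    o,n=now(); print("t",o["time_s"],"n",np.round(n,4),"rot",np.round(o["tool_rot"],1),"F",np.round(o["force"],1),"T",np.round(o["wrist_torque"],2),"w",round(o["grip_width"],4))
E
python3 - <<'E'
from h import *
st(); w=wp(-.677,-1); print(w,delta(w))
print(wp(0,-1),wp(0,1),wp(.64,1))
E
python3 -m pendant '[0.4,0.5,0,0,0,0.6,60, 0.58,0.76,0,0,0,0.8,60, 0.58,0.76,0,0,0,0.8,60, 0.58,0.76,0,0,0,0.8,60, 0.58,0.76,0,0,0,0.8,60, 0.58,0.76,0,0,0,0.8,60]'
```

```text
t 0.35 n [  0.177   -0.6254   0.2223 -74.194 ] rot [ -90.    -0.  -164.2] F [0.3 0.6 1.2] T [-0.02 -0.01 -0.01] w 0.0871
[ 0.49969677 -0.19853226  0.034      29.21924273] [ 8.068 10.671 -4.708 -7.659]
[ 0.44103947 -0.07388409  0.034      -9.57      ] [ 0.45932724  0.03458507  0.034      -9.57      ] [ 5.48793322e-01  1.29587597e-01  3.40000000e-02 -4.62392989e+01]
time_s: 1.1
tool_pos: [0.3097, -0.4524, 0.2227]
tool_rot: [-90.0, -0.0, -117.9]
force: [-0.5, 0.3, 0.2]
grip_width: 0.0601
```

```bash
python3 -m pendant '[0.58,0.77,0,0,0,0.7,60, 0.58,0.77,0,0,0,0.7,60, 0.58,0.77,0,0,0,0.7,60, 0.58,0.77,0,0,0,0.7,60, 0.58,0.77,0,0,0,0.7,60, 0.58,0.77,0,0,0,0.7,60, 0.58,0.77,-0.5,0,0,0.7,60, 0.58,0.77,-0.8,0,0,0.7,60, 0,0,0,0,0,0,60]'
python3 - <<'E'
from h import *
st(); print(delta(wp(-.677,-1)))
c=env.read_camera("wrist");cv2.imwrite("pics/w1.png",c["image"][:,:,::-1])
E
```

```text
time_s: 2.22
tool_pos: [0.4947, -0.2028, 0.1684]
tool_rot: [-90.0, 0.3, -61.8]
force: [0.4, -0.1, 0.5]
grip_width: 0.0599
t 2.225 n [ 0.4947 -0.2028  0.1684 28.1863] rot [-90.    0.3 -61.8] F [ 0.4 -0.1  0.5] T [-0.03 -0.13  0.01] w 0.0599
[ 0.125  0.106 -3.359  0.103]
```

View pics/w1.png

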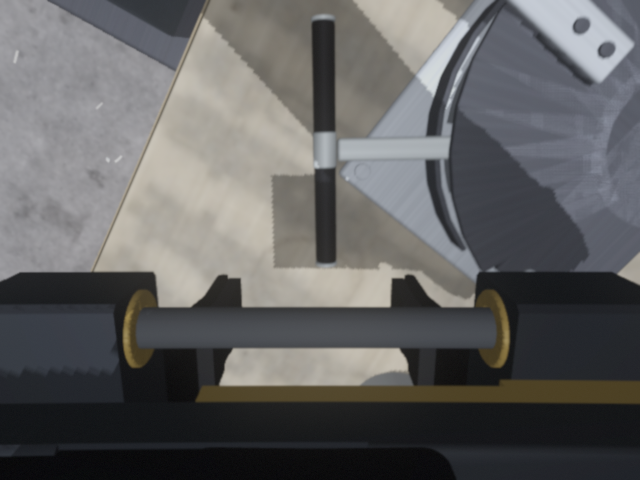

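The wrist view shows the grip nearly vertical, from (322,17) to (326,263), centred between the fingers and parallel to them. I'll check its position and then descend.

```bash
python3 -m pendant '[0.12,0.1,-1,0,0,0.1,50, 0,0,-1,0,0,0,50, 0,0,-0.9,0,0,0,50, 0,0,-0.46,0,0,0,50, 0,0,0,0,0,0,50]'
python3 - <<'E'
from h import *
st(); print(delta(wp(-.677,-1)))
c=env.read_camera("wrist");cv2.imwrite("pics/w2.png",c["image"][:,:,::-1])
E
```

```text
time_s: 2.9
tool_pos: [0.4987, -0.2038, 0.0358]
tool_rot: [-90.1, 0.1, -61.3]
force: [0.5, -0.2, 0.2]
grip_width: 0.05
t 2.9 n [ 0.4987 -0.2038  0.0358 28.715 ] rot [-90.1   0.1 -61.3] F [ 0.5 -0.2  0.2] T [ 0.03 -0.13 -0.01] w 0.05
[ 0.025  0.132 -0.046  0.05 ]
```

View pics/w2.png

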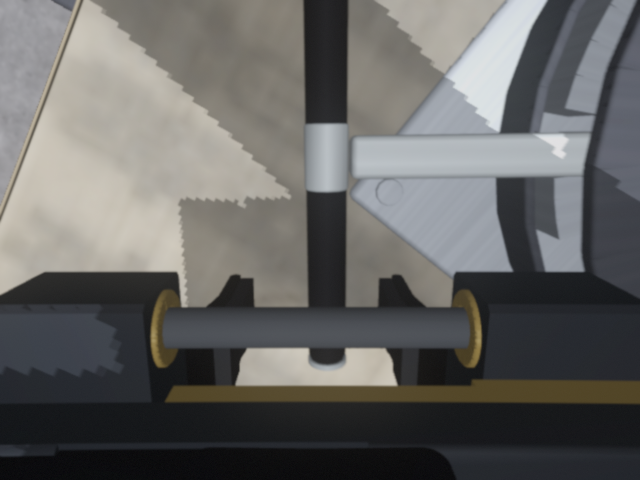

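The bar sits midway between the fingers, at column 327. I'll correct y by 5 mm along the bar and close.

```bash
python3 -m pendant '[0.03,0.15,-0.04,0,0,0.05,50, 0,0,0,0,0,0,0, 0,0,0,0,0,0,0, 0,0,0,0,0,0,0, 0,0,0,0,0,0,0]' 20
python3 - <<'E'
from h import *
st(); print(delta(wp(-.66,-1,.09)),swing_of(-1))
E
```

```text
time_s: 3.58
tool_pos: [0.5006, -0.1972, 0.0347]
tool_rot: [-90.0, -0.0, -60.7]
force: [-0.2, -0.7, -0.6]
grip_width: 0.0181
t 3.575 n [ 0.5006 -0.1972  0.0347 29.2931] rot [-90.   -0.  -60.7] F [-0.2 -0.7 -0.6] T [ 0.03 -0.1  -0.01] w 0.0181
[-0.066  0.039  0.432 -0.105] (np.float64(-0.6754970071772461), np.float64(0.20583487640922468))
```

Nearly closed. Next: finish the grip and lift by 18 mm.

```bash
python3 -m pendant '[0,0,0,0,0,0,0, 0,0,0,0,0,0,0, 0,0,0.15,0,0,0,0, 0,0,0.15,0,0,0,0, 0,0,0.15,0,0,0,0, 0,0,0,0,0,0,0]'
python3 - <<'E'
from h import *
st()
for t in (-.66,-.55,-.44,-.33,-.22,-.11,0): print(t,np.round(wp(t,-1,.09),4),delta(wp(t,-1,.09)))
c=env.read_camera("wrist");cv2.imwrite("pics/w3.png",c["image"][:,:,::-1])
E
```

```text
time_s: 4.32
tool_pos: [0.5007, -0.1975, 0.0532]
tool_rot: [-90.0, -0.1, -60.7]
force: [-2.4, -2.5, -2.3]
grip_width: 0.0131
t 4.325 n [ 0.5007 -0.1975  0.0532 29.296 ] rot [-90.   -0.1 -60.7] F [-2.4 -2.5 -2.3] T [-0.65  0.5   0.02] w 0.0131
-0.66 [ 0.498  -0.1956  0.052  28.2452] [-0.068  0.047 -0.029 -0.105]
-0.55 [ 0.4832 -0.1783  0.052  21.9427] [-0.437  0.479 -0.029 -0.735]
-0.44 [ 0.4704 -0.1596  0.052  15.6401] [-0.757  0.948 -0.029 -1.366]
-0.33 [ 0.4598 -0.1395  0.052   9.3376] [-1.023  1.45  -0.029 -1.996]
-0.22 [ 0.4514 -0.1184  0.052   3.0351] [-1.232  1.978 -0.029 -2.626]
-0.11 [ 0.4454 -0.0965  0.052  -3.2675] [-1.382  2.526 -0.029 -3.256]
0 [ 0.4418 -0.074   0.052  -9.57  ] [-1.471  3.087 -0.029 -3.887]
```

View pics/w3.png

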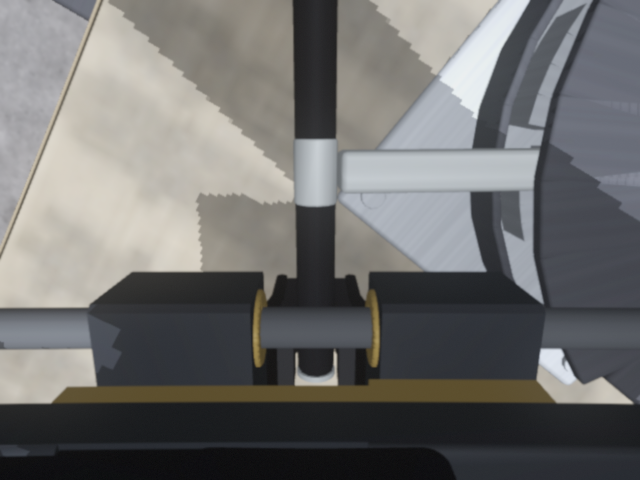

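The bar rose with the hand (width 13 mm, pull about 2 N). Now the swing, following the arc.

```bash
python3 -m pendant '[-0.21,0.24,0,0,0,-0.37,0, -0.22,0.24,0,0,0,-0.37,0, -0.16,0.23,0,0,0,-0.31,0, -0.16,0.24,0,0,0,-0.32,0, -0.13,0.25,0,0,0,-0.31,0, -0.13,0.25,0,0,0,-0.32,0, -0.1,0.26,0,0,0,-0.31,0, -0.11,0.27,0,0,0,-0.32,0]'
python3 - <<'E'
from h import *
st()
print(swing_of(-1))
for t in (-.22,-.11,0): print(t,delta(wp(t,-1,.09)))
E
```

```text
time_s: 5.38
tool_pos: [0.4519, -0.1167, 0.0525]
tool_rot: [-90.0, 0.0, -87.1]
force: [0.3, -1.0, -3.7]
grip_width: 0.0135
t 5.375 n [ 0.4519 -0.1167  0.0525  2.9282] rot [-90.    0.  -87.1] F [ 0.3 -1.  -3.7] T [-0.16  0.11  0.05] w 0.0135
(np.float64(-0.2142864201941868), np.float64(0.20566687438453413))
-0.22 [-0.012 -0.041 -0.013  0.011]
-0.11 [-0.162  0.507 -0.013 -0.62 ]
0 [-0.251  1.068 -0.013 -1.25 ]
```

```bash
python3 -m pendant '[-0.08,0.25,0,0,0,-0.31,0, -0.08,0.26,0,0,0,-0.31,0, -0.05,0.28,0,0,0,-0.31,0, -0.04,0.28,0,0,0,-0.32,0, 0,0,0,0,0,0,0]'
python3 - <<'E'
from h import *
st()
print(swing_of(-1),delta(wp(0,-1,0)))
crop(env.read_camera("top"),225,165,160,140,5,"pics/t4.png")
E
```

```text
time_s: 6.0
tool_pos: [0.4429, -0.0733, 0.0529]
tool_rot: [-89.9, 0.1, -99.3]
force: [1.7, 0.2, -3.8]
grip_width: 0.0132
t 6.0 n [ 0.4429 -0.0733  0.0529 -9.3229] rot [-89.9   0.1 -99.3] F [ 1.7  0.2 -3.8] T [ 0.06 -0.27 -0.02] w 0.0132
(np.float64(0.0018239439449136974), np.float64(0.2055139836406733)) [-0.047 -0.014 -0.473 -0.025]
```

View pics/t4.png

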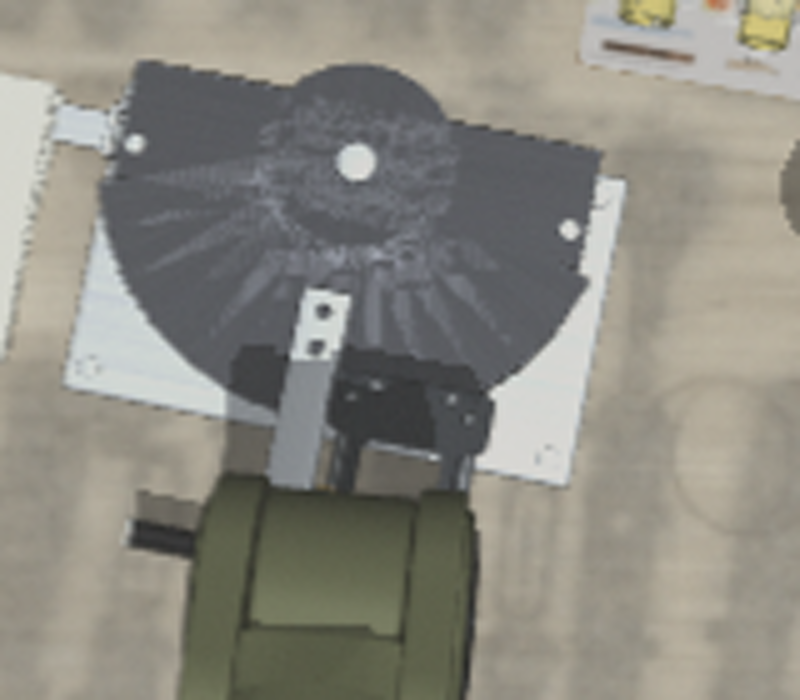

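The grip's left end has come out left of the keeper at crop (130,535), the lever is close to the middle, and the tongue shows over the cards. Now I'll lower it into the middle notch.

```bash
python3 -m pendant '[-0.02,0,-0.16,0,0,-0.02,0, -0.02,0,-0.16,0,0,0,0, 0,0,-0.14,0,0,0,0, 0,0,0,0,0,0,0]'
python3 - <<'E'
from h import *
st()
print(swing_of(-1),delta(wp(0,-1,0)))
E
```

```text
time_s: 6.55
tool_pos: [0.4423, -0.0752, 0.0348]
tool_rot: [-89.8, 0.0, -99.7]
force: [4.8, 1.1, 1.8]
grip_width: 0.0131
t 6.55 n [ 0.4423 -0.0752  0.0348 -9.69  ] rot [-89.8   0.  -99.7] F [4.8 1.1 1.8] T [ 0.16 -1.25  0.13] w 0.0131
(np.float64(-0.006878626858716541), np.float64(0.20631993566224294)) [-0.031  0.032 -0.021  0.012]
```

The TCP is back at the height it had when I gripped the lever in the start notch (0.0348 vs 0.0347), with little vertical force, so the lever is seated. Next I'll let go, wait, and look.

```bash
python3 -m pendant '[0,0,0,0,0,0,50, 0,0,0,0,0,0,50, 0,0,0,0,0,0,50, 0,0,0,0,0,0,50, 0,0,0,0,0,0,50]'
python3 - <<'E'
from h import *
st()
c=env.read_camera("wrist");cv2.imwrite("pics/w5.png",c["image"][:,:,::-1])
E
```

```text
time_s: 7.18
tool_pos: [0.4398, -0.0751, 0.034]
tool_rot: [-90.0, -0.0, -99.7]
force: [0.3, -0.8, 0.6]
grip_width: 0.0487
t 7.175 n [ 0.4398 -0.0751  0.034  -9.7024] rot [-90.   -0.  -99.7] F [ 0.3 -0.8  0.6] T [-0.05 -0.09 -0.01] w 0.0487
```

View pics/w5.png

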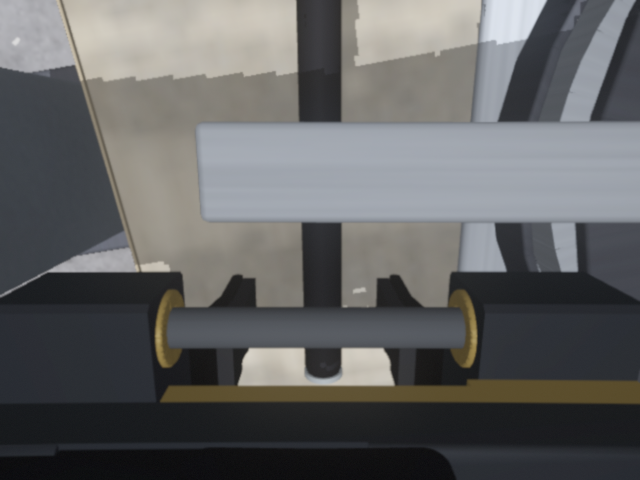

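The bar is free at column 322, between the open fingers, with the keeper crossing over its middle (rows 125-220). I'll rise, cross over the keeper and go down on the left half.

```bash
python3 -m pendant '[0,0,0.7,0,0,0,50, 0,0,0.9,0,0,0,50, 0,0,0.9,0,0,0,50, 0,0,0.3,0,0,0,50, 0.12,0.68,0,0,0,0,50, 0.12,0.68,0,0,0,0,50, 0.12,0.68,0,0,0,0,50, 0.12,0.68,0,0,0,0,50, 0,0,0,0,0,0,50]'
python3 - <<'E'
from h import *
st();print(delta(wp(0,1,0)))
c=env.read_camera("wrist");cv2.imwrite("pics/w6.png",c["image"][:,:,::-1])
E
```

```text
time_s: 8.35
tool_pos: [0.4589, 0.0359, 0.1454]
tool_rot: [-90.1, 0.0, -99.5]
force: [-1.2, -0.6, -0.4]
grip_width: 0.0501
t 8.35 n [ 0.4589  0.0359  0.1454 -9.4564] rot [-90.1   0.  -99.5] F [-1.2 -0.6 -0.4] T [-0.09 -0.1  -0.01] w 0.0501
[ 0.01  -0.033 -2.786 -0.011]
```

View pics/w6.png

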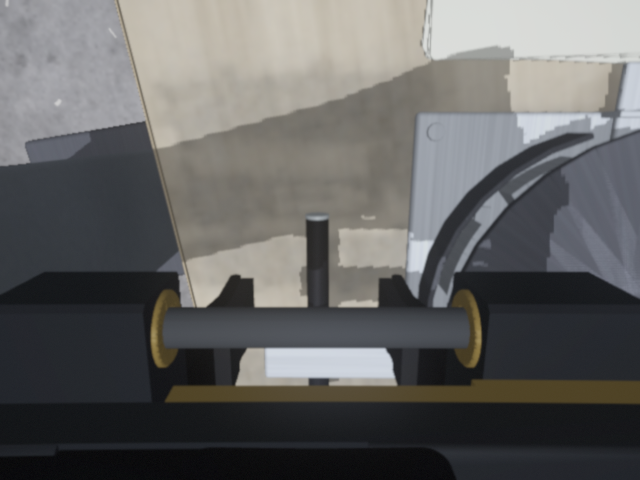

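The bar's left end is at (317,217), centred between the fingers. As a check on the lever's seat, I'll compare that with the predicted end.

```bash
python3 - <<'E'
from h import *
c=env.read_camera("wrist")
u=np.array([np.sin(0.),1.]);R=np.array([[np.cos(TH),-np.sin(TH)],[np.sin(TH),np.cos(TH)]])
for t in (-.05,0,.05):
  for z in (.05,.061):
    b=np.array([-.2*np.cos(t),.2*np.sin(t)])+.075*np.array([np.sin(t),np.cos(t)])
    w=P+R@b; print(t,z,w2pix(c,[*w,z]))
E
python3 -m pendant '[0.01,-0.03,-0.9,0,0,0,50, 0,0,-0.9,0,0,0,50, 0,0,-0.7,0,0,0,50, 0,0,-0.29,0,0,0,50, 0,0,0,0,0,0,0, 0,0,0,0,0,0,0, 0,0,0,0,0,0,0, 0,0,0,0,0,0,0, 0,0,0,0,0,0,0, 0,0,0,0,0,0,0]' 20
python3 - <<'E'
from h import *
st();print(swing_of(1),delta(wp(0,1,0)))
E
```

```text
-0.05 0.05 [311.13459937 222.64752705]
-0.05 0.061 [310.91160916 226.63373216]
0 0.05 [316.85840835 206.37511011]
0 0.061 [316.8773794  209.70782317]
0.05 0.05 [323.52649592 190.09076423]
0.05 0.061 [323.83285614 192.75620881]
time_s: 9.7
tool_pos: [0.4592, 0.0329, 0.0346]
tool_rot: [-90.1, -0.0, -99.7]
force: [-3.9, 1.1, 3.2]
grip_width: 0.0131
t 9.7 n [ 0.4592  0.0329  0.0346 -9.6727] rot [-90.1  -0.  -99.7] F [-3.9  1.1  3.2] T [ 0.23  0.53 -0.01] w 0.0131
(np.float64(-0.007732609479447428), np.float64(0.20679043358988242)) [ 0.002  0.043 -0.016  0.01 ]
```

```bash
python3 -m pendant '[0,0,0.15,0,0,0,0, 0,0,0.15,0,0,0,0, 0,0,0.16,0,0,0,0, 0,0,0,0,0,0,0]'
python3 - <<'E'
from h import *
st();p=delta(wp(0,1,.09))*0
for t in np.arange(.07,.57,.07): d=delta(wp(t,1,.09)); print(round(t,2),d,np.round(d-p,3)); p=d
E
```

```text
time_s: 10.2
tool_pos: [0.4599, 0.0325, 0.0535]
tool_rot: [-90.0, -0.0, -99.7]
force: [-0.7, 0.3, -2.4]
grip_width: 0.0136
t 10.2 n [ 0.4599  0.0325  0.0535 -9.706 ] rot [-90.   -0.  -99.7] F [-0.7  0.3 -2.4] T [0.26 0.23 0.04] w 0.0136
0.07 [ 0.169  0.37  -0.037 -0.387] [ 0.169  0.37  -0.037 -0.387]
0.14 [ 0.356  0.679 -0.037 -0.789] [ 0.187  0.309  0.    -0.402]
0.21 [ 0.563  0.976 -0.037 -1.19 ] [ 0.207  0.297  0.    -0.401]
0.28 [ 0.791  1.256 -0.037 -1.591] [ 0.228  0.28   0.    -0.401]
0.35 [ 1.038  1.521 -0.037 -1.992] [ 0.247  0.265  0.    -0.401]
0.42 [ 1.303  1.767 -0.037 -2.393] [ 0.265  0.246  0.    -0.401]
0.49 [ 1.584  1.994 -0.037 -2.794] [ 0.281  0.227  0.    -0.401]
0.56 [ 1.88   2.201 -0.037 -3.195] [ 0.296  0.207  0.    -0.401]
```

```bash
python3 -m pendant '[0.17,0.36,0,0,0,-0.39,0, 0.19,0.31,0,0,0,-0.4,0, 0.21,0.3,0,0,0,-0.4,0, 0.23,0.28,0,0,0,-0.4,0, 0.25,0.26,0,0,0,-0.4,0, 0.26,0.25,0,0,0,-0.4,0, 0.28,0.23,0,0,0,-0.4,0, 0.3,0.21,0,0,0,-0.4,0, 0,0,0,0,0,0,0]'
python3 - <<'E'
from h import *
st();print(swing_of(1))
for t,l in ((.56,.09),(.56,.03),(.64,.09)): print(delta(wp(t,1,l)))
E
```

```text
time_s: 11.32
tool_pos: [0.5362, 0.1207, 0.0529]
tool_rot: [-90.0, 0.0, -131.6]
force: [-0.8, -0.1, -1.6]
grip_width: 0.0136
t 11.325 n [  0.5362   0.1207   0.0529 -41.5581] rot [ -90.     0.  -131.6] F [-0.8 -0.1 -1.6] T [-0.01  0.11 -0.12] w 0.0136
(np.float64(0.5658072274291884), np.float64(0.20618007520516396))
[-0.027 -0.004 -0.024 -0.01 ]
[-0.04   0.008 -0.323 -0.01 ]
[ 0.329  0.207 -0.024 -0.468]
```

Probe at swing 0.565: lower in stages and watch the force.

```bash
python3 -m pendant '[0,0,-0.12,0,0,0,0, 0,0,-0.12,0,0,0,0, 0,0,0,0,0,0,0]' 12; python3 -m pendant '[0,0,-0.06,0,0,0,0, 0,0,0,0,0,0,0]'
python3 - <<'E'
from h import *
st();print(swing_of(1))
c=env.read_camera("wrist");cv2.imwrite("pics/w7.png",c["image"][:,:,::-1])
E
```

```text
time_s: 11.7
tool_pos: [0.5358, 0.1211, 0.0454]
tool_rot: [-89.9, 0.1, -131.5]
force: [-3.7, 0.8, 11.8]
grip_width: 0.0135
time_s: 11.95
tool_pos: [0.5362, 0.1213, 0.0438]
tool_rot: [-89.9, 0.1, -131.5]
force: [-5.1, 0.9, 16.3]
grip_width: 0.0139
t 11.95 n [  0.5362   0.1213   0.0438 -41.5369] rot [-8.990e+01  1.000e-01 -1.315e+02] F [-5.1  0.9 16.3] T [0.11 1.28 0.05] w 0.0139
(np.float64(0.5671840998356477), np.float64(0.2067183847667397))
```

View pics/w7.png

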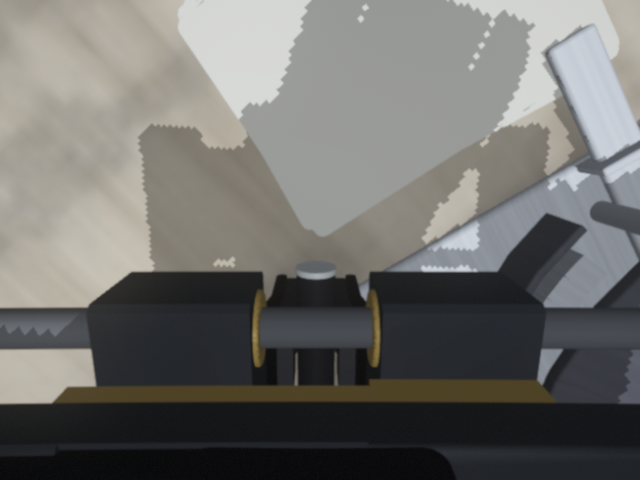

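The tooth is on top of the rack here: the TCP stopped about 9-10 mm above seat height with Fz at 16 N. I'll ease the pressure slightly and sweep left with light pressure, watching for the drop.

```bash
python3 -m pendant '[0,0,0.04,0,0,0,0, 0.12,0.07,0,0,0,-0.15,0, 0,0,0,0,0,0,0]'; python3 -m pendant '[0.12,0.07,0,0,0,-0.15,0, 0,0,0,0,0,0,0]';python3 -m pendant '[0.12,0.07,0,0,0,-0.15,0, 0,0,0,0,0,0,0]'
python3 - <<'E'
from h import *
st();print(swing_of(1))
for t,l in ((.64,.05),(.67,.05),(.70,.05),(.73,.05)): print(delta(wp(t,1,l)))
E
```

```text
time_s: 12.38
tool_pos: [0.5395, 0.1235, 0.044]
tool_rot: [-90.0, -0.1, -133.0]
force: [-5.3, -0.4, 11.1]
grip_width: 0.0135
time_s: 12.62
tool_pos: [0.5446, 0.1265, 0.0439]
tool_rot: [-90.0, -0.0, -134.5]
force: [-4.0, -0.0, 9.4]
grip_width: 0.0134
time_s: 12.88
tool_pos: [0.5497, 0.1293, 0.0438]
tool_rot: [-90.0, 0.0, -136.0]
force: [-3.8, 1.1, 8.3]
grip_width: 0.0136
t 12.875 n [ 5.49700e-01  1.29300e-01  4.38000e-02 -4.60438e+01] rot [ -90.    0. -136.] F [-3.8  1.1  8.3] T [ 0.15  0.7  -0.01] w 0.0136
(np.float64(0.643356223958146), np.float64(0.20674397832008426))
[-0.019  0.002  0.005 -0.02 ]
[ 0.119  0.074  0.005 -0.191]
[ 0.259  0.142  0.005 -0.363]
[ 0.401  0.205  0.005 -0.535]
```

Still on top at 0.643 (Fz 8 N). I'll continue with a bit more pressure.

```bash
python3 -m pendant '[0.12,0.07,-0.03,0,0,-0.17,0, 0,0,0,0,0,0,0]'; python3 -m pendant '[0.14,0.07,-0.02,0,0,-0.17,0, 0,0,0,0,0,0,0]'
python3 - <<'E'
from h import *
st();print(swing_of(1))
E
```

```text
time_s: 13.12
tool_pos: [0.5545, 0.1319, 0.0427]
tool_rot: [-89.9, -0.0, -137.7]
force: [-2.6, 0.7, 6.9]
grip_width: 0.0137
time_s: 13.38
tool_pos: [0.5603, 0.1348, 0.0405]
tool_rot: [-90.0, 0.0, -139.5]
force: [-0.1, 0.8, -0.8]
grip_width: 0.0136
t 13.375 n [ 5.60300e-01  1.34800e-01  4.05000e-02 -4.94566e+01] rot [ -90.     0.  -139.5] F [-0.1  0.8 -0.8] T [0.26 0.03 0.04] w 0.0136
(np.float64(0.7010743688678636), np.float64(0.20695325011048052))
```

The force fell to about 0 and z dropped to 0.0405, so the tooth entered the notch between 0.67 and 0.70. I'll go a little further, then lower.

```bash
python3 -m pendant '[0.1,0.04,-0.06,0,0,-0.12,0, 0,0,-0.05,0,0,0,0, 0,0,0,0,0,0,0]'; python3 -m pendant '[0,0,-0.06,0,0,0,0, 0,0,0,0,0,0,0]'
python3 - <<'E'
from h import *
st();print(swing_of(1))
E
```

```text
time_s: 13.75
tool_pos: [0.5639, 0.1366, 0.0358]
tool_rot: [-90.0, -0.0, -140.7]
force: [-0.4, 2.6, -1.6]
grip_width: 0.0136
time_s: 14.0
tool_pos: [0.5638, 0.1366, 0.0335]
tool_rot: [-90.0, -0.0, -140.7]
force: [-2.0, 4.2, -1.5]
grip_width: 0.0137
t 14.0 n [ 5.63800e-01  1.36600e-01  3.35000e-02 -5.06726e+01] rot [ -90.    -0.  -140.7] F [-2.   4.2 -1.5] T [0.77 0.22 0.03] w 0.0137
(np.float64(0.7199524105322657), np.float64(0.20707736902662768))
```

Still hanging freely, because the bar slipped up a little in the pads. I'll lower until it bottoms.

```bash
python3 -m pendant '[0,0,-0.05,0,0,0,0, 0,0,0,0,0,0,0]'; python3 -m pendant '[0,0,-0.04,0,0,0,0, 0,0,0,0,0,0,0]'
python3 - <<'E'
from h import *
st();print(swing_of(1))
c=env.read_camera("wrist");cv2.imwrite("pics/w8.png",c["image"][:,:,::-1])
crop(env.read_camera("side"),170,170,270,190,2.9,"pics/s8.png")
E
```

```text
time_s: 14.25
tool_pos: [0.5645, 0.1368, 0.0324]
tool_rot: [-90.0, 0.1, -140.7]
force: [-2.5, 3.4, 2.6]
grip_width: 0.0137
time_s: 14.5
tool_pos: [0.5652, 0.1371, 0.0316]
tool_rot: [-90.0, 0.1, -140.7]
force: [-2.4, 4.8, 5.9]
grip_width: 0.0135
t 14.5 n [ 5.65200e-01  1.37100e-01  3.16000e-02 -5.06846e+01] rot [-9.000e+01  1.000e-01 -1.407e+02] F [-2.4  4.8  5.9] T [ 0.98  0.48 -0.03] w 0.0135
(np.float64(0.7273334291553927), np.float64(0.20704564226180894))
```

View pics/s8.png

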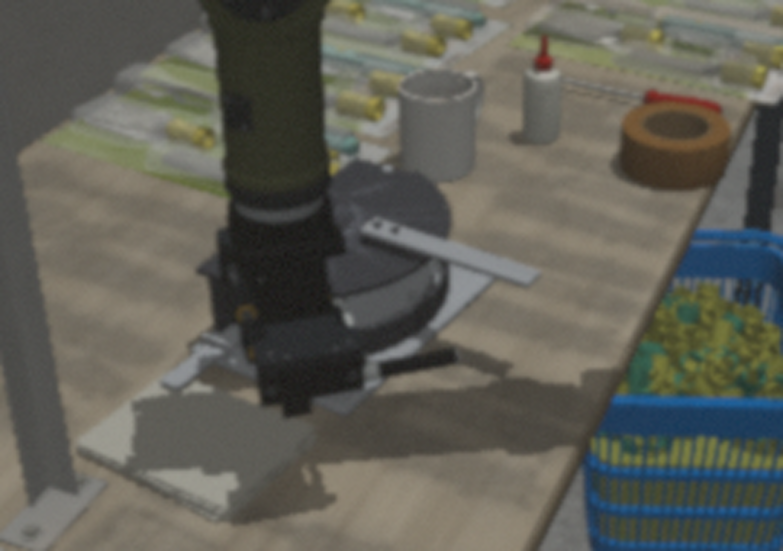

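It bottomed at z 0.032, about 11 mm below its rack height, as it should. Now I'll let go and rise.

```bash
python3 -m pendant '[0,0,0,0,0,0,46, 0,0,0,0,0,0,46, 0,0,0,0,0,0,46, 0,0,0,0,0,0,46]'
python3 - <<'E'
from h import *
st()
c=env.read_camera("wrist");cv2.imwrite("pics/w9.png",c["image"][:,:,::-1])
E
```

```text
time_s: 15.1
tool_pos: [0.5642, 0.1355, 0.03]
tool_rot: [-90.0, -0.0, -140.7]
force: [0.3, 0.4, -0.1]
grip_width: 0.0427
t 15.1 n [ 5.64200e-01  1.35500e-01  3.00000e-02 -5.07316e+01] rot [ -90.    -0.  -140.7] F [ 0.3  0.4 -0.1] T [-0.06 -0.11 -0.01] w 0.0427
```

View pics/w9.png

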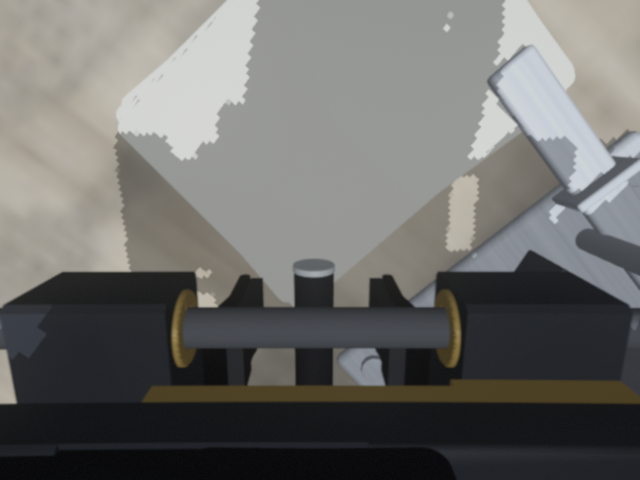

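The bar is free between the fingers at column 314. I'll rise and move aside for a clear view.

```bash
python3 -m pendant '[0,0,0.6,0,0,0,46, 0,0,0.9,0,0,0,46, 0,0,0.9,0,0,0,46, 0,0,0.9,0,0,0,46, 0,0,0.7,0,0,0,46, -0.3,-0.7,0.2,0,0,0,46, -0.3,-0.9,0.2,0,0,0,46, -0.3,-0.9,0,0,0,0,46, -0.3,-0.9,0,0,0,0,46, -0.3,-0.9,0,0,0,0,46]'; python3 -m pendant '[-0.1,-0.9,0,0,0,0,46, 0,-0.9,0,0,0,0,46, 0,-0.6,0,0,0,0,46, 0,0,0,0,0,0,46]'
python3 - <<'E'
from h import *
st()
crop(env.read_camera("top"),165,165,160,140,5,"pics/t10.png")
crop(env.read_camera("side"),170,170,270,190,2.9,"pics/s10.png")
cv2.imwrite("pics/T10.png",env.read_camera("top")["image"][:,:,::-1])
E
```

```text
time_s: 16.4
tool_pos: [0.5036, -0.0371, 0.2062]
tool_rot: [-90.0, -0.0, -140.7]
force: [-0.1, -0.1, 0.0]
grip_width: 0.0461
time_s: 16.9
tool_pos: [0.4997, -0.1339, 0.206]
tool_rot: [-90.0, -0.0, -140.9]
force: [-0.3, 0.1, -0.3]
grip_width: 0.0463
t 16.9 n [  0.4997  -0.1339   0.206  -50.926 ] rot [ -90.    -0.  -140.9] F [-0.3  0.1 -0.3] T [-0.02 -0.04 -0.01] w 0.0463
```

View pics/t10.png

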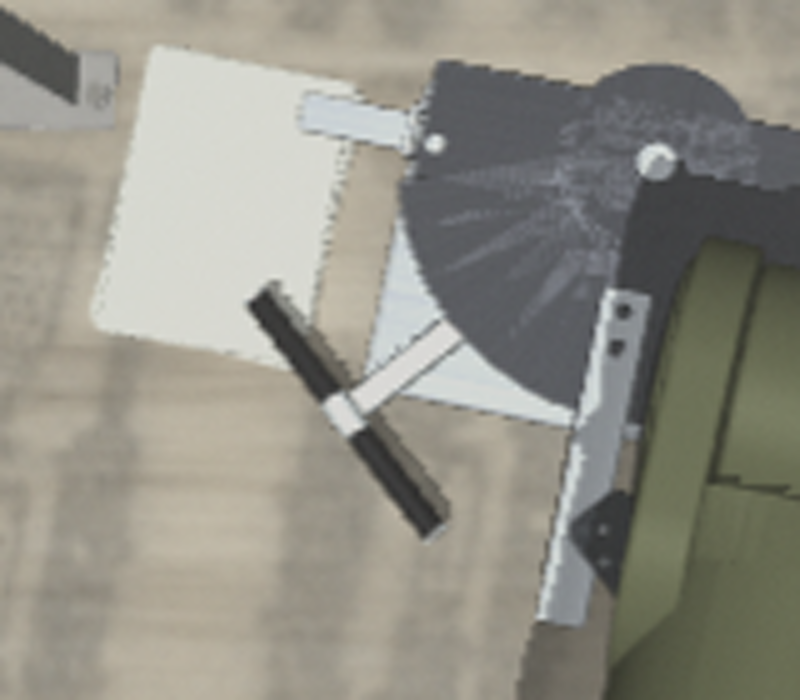

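View pics/s10.png

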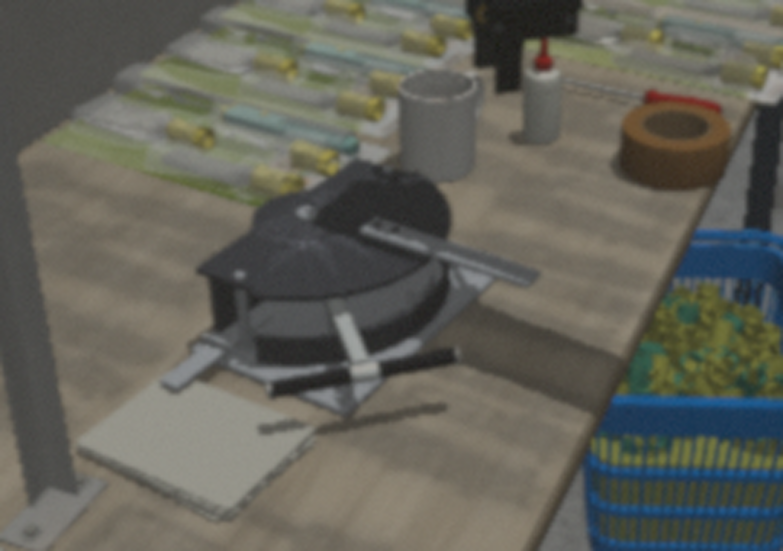

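The lever is on the left: grip ends at (263,297) and (430,528) in the top crop, and (270,388) and (460,353) in the side crop. I'll triangulate its height from the two views.

Run:
```python
from h import *
c=env.read_camera("top"); s=env.read_camera("side")
f=lambda x,y: (165+(x-2)/5,165+(y-2)/5)
g=lambda x,y: (170+(x-1)/2.9,170+(y-1)/2.9)
from scipy.optimize import least_squares
pts=[]
for a,b in (((261,296),(270,388)),((432,530),(460,353))):
    r=least_squares(lambda X: np.r_[w2pix(c,X)-f(*a),w2pix(s,X)-g(*b)],[.55,.1,.05]); print(r.x,r.fun); pts.append(r.x)
m=sum(pts)/2; d=P-m[:2]; print("mid",m,np.hypot(*d),"swing",TH-np.arctan2(d[1],d[0]),np.linalg.norm(pts[0]-pts[1]))
for z in (.05,.061):
  for t in (.70,.72,.74):
    for sd in (75/55,-75/55):
      w=wp(t,sd,(z-.05)/.2,0); print(z,t,np.round((w2pix(s,w[:3])-170)*2.9+1),np.round((w2pix(c,w[:3])-165)*5+2))
```

```text
[0.57975916 0.14683187 0.04881758] [-0.02587192 -0.06400409  0.06051014  0.00849903]
[0.46166267 0.05457152 0.05198038] [ 0.33730782  1.00736644 -0.97718527 -0.05352015]
mid [0.52071091 0.1007017  0.05039898] 0.1991070198988173 swing 0.7140934560854892 0.14989582196562878
0.05 0.7 [275. 389.] [257. 304.]
0.05 0.7 [460. 353.] [441. 537.]
0.05 0.72 [269. 389.] [255. 296.]
0.05 0.72 [456. 355.] [434. 532.]
0.05 0.74 [264. 389.] [253. 288.]
0.05 0.74 [451. 357.] [427. 528.]
0.061 0.7 [274. 377.] [253. 302.]
0.061 0.7 [460. 341.] [438. 537.]
0.061 0.72 [268. 377.] [250. 294.]
0.061 0.72 [455. 343.] [431. 532.]
0.061 0.74 [262. 377.] [248. 286.]
0.061 0.74 [451. 345.] [424. 528.]
```

View pics/T10.png

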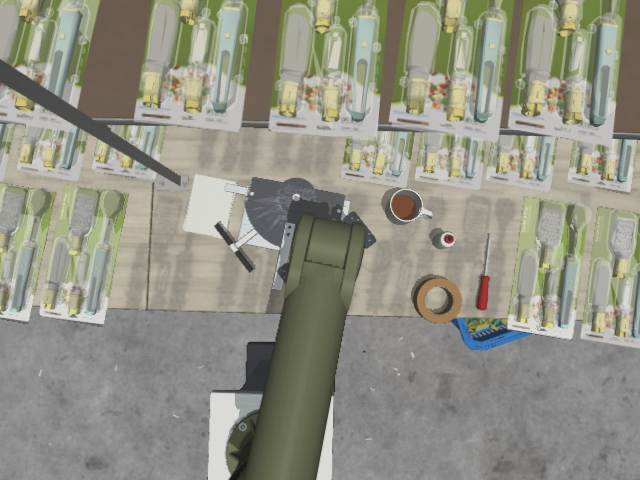

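The grip is 50.4 mm high at swing 0.714, which is fully down. The cards and bystanders are at the same pixels as before, and the arm is clear and at rest. I'm handing the job in.

```bash
python3 -c "
from cell import env
print(env.sign_off())"
```

```text
the job is handed in; nothing more can be done
None
```

The lever now sits fully down in the locking notch on the left, released, and I handed the job in at about 17 s of the 45 s allowed. The sign-off gives no verdict, so this rests on my own measurements.

- **Middle notch:** I moved the lever by the right half of its grip from swing -0.68 to about 0. I set it down at the same height as in the start notch, let go for about half a second, then crossed over the keeper bar and took the left half.
- **Locking notch:** I pressed the tooth lightly on the rack and swept left from swing 0.57. It dropped in between 0.67 and 0.70, and the lever bottomed about 11 mm below the rack top.
- **Last checks:** Triangulating from the top and side cameras put the grip at 50.4 mm high and swing 0.714, matching the 50 mm of a fully lowered lever. The cards and the other items look unmoved in the pictures. The arm was clear, with about 0 N on the tool.
- **Small disagreements:**
  - The bar slipped about 2 mm in the pads during the sweep.
  - The two views of the grip's right end differ by about 1 pixel.
  - At the middle notch the camera suggested a swing near -0.03, while the tool position gave about -0.007. Both are within the ±0.1 allowed.

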